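Clear the board cradle and index its jaw to the next hole

TASK

Using the hand sweeper, and without touching them with the gripper, sweep the three loose parts off the cradle's bed into the scrap trough along its front edge, then set the sweeper down on the bench clear of the cradle. Then pull up the lock plunger's knob, slide the jaw carriage towards the fixed jaw to the very next hole and let the pin go fully home in it. Finish while still gripping the knob and holding the pin engaged; leave the other things on the bench alone.

Things in the scene. Friction and masses are not known exactly. Their poses are not given: they have to be found in the camera images.
- cradle: Fixed adjustable circuit-board cradle. Origin on the bench under it; own x points away from the robot (front is -x), y is the slide direction, z up; all mm below in this frame. Aluminium bed plate x -80 to 95, y -160 to 160, top at height 30. Fixed dark steel jaw across the bed at y -130, 12 thick, x -70 to 43, top at 62.
- trough_mid (a point): Centre of the floor (height 4 mm) of the grey sheet scrap trough along the bed's front edge, part of the cradle. Inside it spans cradle x -161 to -80, y -146 to 146 mm; front wall 45 mm high, end walls 30 mm; the bed (30 mm high) is its rear wall, so parts pushed over the bed's front edge fall in.
- next_hole (a point): Centre of the mouth of the hole the pin has to go into: the next from the start, towards the fixed jaw. Axes as the cradle. Steel index bar along the back of the bed: cradle x 50 to 90, y -150 to 150 mm, top at height 46; five rectangular holes 12 (x) x 10 (y) mm at x 70, y 110, 70, 30, -10, -50.
- carriage (a joint): Position (m) of the jaw carriage along the index bar: 0 at its start (pin in the hole at cradle y 110 mm), growing towards the fixed jaw (cradle -y); 0.040 puts the pin over next_hole. Range -0.015 to 0.19, drag about 1.5 N. Grey block 48 (x) x 36 (y) mm centred on the plunger, heights 48 to 72 mm.
- jaw_tip (a point): Front end of the moving jaw, at mid-height (48 mm). The jaw is a dark steel bar 12 mm thick in y, heights 34 to 62 mm, that reaches from the carriage over the bed to cradle x -71 mm and moves with the carriage. Axes as the cradle.
- plunger (a joint): Lift (m) of the spring lock plunger in the carriage: 0 pin fully down (pin tip 10 mm below the bar's top), 0.016 fully pulled up. The pin is clear of the hole above 0.010; between holes it rides on the bar at 0.010. A spring pushes it down with 5 N at 0 and 9 N at 0.016. The pin is 8 mm thick with a round tip, so it has 1 mm play either way in y.
- knob: Black upright cylindrical plunger knob on top of the carriage, 24 mm diameter, 32 mm tall, origin at the centre of its underside (84 mm above the bench with the pin home, 12 mm above the carriage's top). Moves up and down with the plunger and along with the carriage. Nothing higher than 72 mm stands beside it.
- knob_mid (a point): Point on the knob's axis to grip, 18 mm above its underside (14 mm below its top); 102 mm above the bench with the pin home. Axes as the cradle.
- sweeper: Loose hand sweeper standing on its foot on the bench, 0.15 kg nominal: rubber foot 28 (x) x 120 (y) x 24 mm high, and on it, along the middle, a wooden upright grip 14 (x) x 120 (y) mm from 24 to 70 mm high. Origin at the centre of the foot's underside, z up. Grip it across the 14 mm at mid-length, about 55 mm above its underside. It sweeps along its own x, either way.
- relay: Loose black relay, block 20 (x) x 15 x 16 mm high, origin at the centre of its underside, about 20 g, starts flat on the cradle's bed in the moving jaw's path (the three parts start at cradle x -60 to -20, y 6 to 70).
- heatsink: Loose aluminium finned heatsink, 18 (x) x 16 x 16 mm high, origin at the centre of its underside, about 20 g, starts flat on the bed like the relay.
- terminal: Loose grey screw terminal block, 20 (x) x 14 x 15 mm high, origin at the centre of its underside, about 20 g, starts flat on the bed like the relay.
- cleaner_can: Bystander: upright spray can 52 mm diameter, 150 mm tall, origin at its underside, left of the cradle.
- solder_reel: Bystander: steel-coloured solder reel, 60 mm diameter, 40 mm tall, standing flat, origin at its underside, on the far right.
- parts_cup: Bystander: white cup 64 mm across, 50 mm tall, origin at its underside, on the near left.

How it is judged:
On the way, in this order (a step that is already met when the one before it is completed fails the run):
1. all three loose parts lie in the scrap trough (x of relay in the frame of cradle between -0.165 and -0.081 m and y of relay in the frame of cradle between -0.15 and 0.15 m and height (world z) of each of relay, heatsink, terminal below 0.042 m and x of heatsink in the frame of cradle between -0.165 and -0.081 m and y of heatsink in the frame of cradle between -0.15 and 0.15 m and x of terminal in the frame of cradle between -0.165 and -0.081 m and y of terminal in the frame of cradle between -0.15 and 0.15 m), for 0.2 s.
2. the sweeper is set down on the bench clear of the cradle and let go (height (world z) of sweeper below 0.03 m and (x of sweeper in the frame of cradle below -0.17 m or x of sweeper in the frame of cradle above 0.1 m or y of sweeper in the frame of cradle below -0.165 m or y of sweeper in the frame of cradle above 0.165 m) and contact force between the fingers and sweeper below 0.2 N and linear speed of sweeper below 0.03 m/s), for 0.2 s.
3. the plunger is pulled up with the carriage still at its first hole (value of joint plunger above 0.009 m and value of joint carriage between -0.01 and 0.015 m), for 0.05 s.
At the end, for the whole second after the job is handed in: The carriage is within 2.5 mm of the next hole, the plunger within 2 mm of fully down, and the fingers still grip the knob (over 2 N). All three parts lie in the scrap trough; the sweeper lies or stands on the bench outside the cradle, released and at rest (all of step 1 and all of step 2 and value of joint carriage between 0.0375 and 0.0425 m and value of joint plunger below 0.002 m and contact force between the fingers and knob above 2 N); the arm keeps its last pose, push and grip.
It fails at once if a loose part is touched by the gripper or arm (contact force between any of the fingers, the arm and relay above 0.3 N or contact force between any of the fingers, the arm and heatsink above 0.3 N or contact force between any of the fingers, the arm and terminal above 0.3 N).
It fails at once if a bystander is moved by more than 30 mm (distance of any of cleaner_can, solder_reel, parts_cup from where it was at the start of the episode above 0.03 m).
It also fails if it takes over 58 s, if anything falls off the work surface, if the arm or the gripper's body presses on something with over 40 N, if the wrist force passes 120 N, or if a joint passes its speed limit or range.

ROBOT

A 6-joint arm with a two-finger parallel gripper is mounted at the origin on the work surface. World frame = base frame: x ahead of the robot, y to its left, z up, the work surface at z = 0. Lengths are in m, angles in rad, forces in N, time in s.
With the tool pointing down it reaches from about 0.3 to 0.85 m from the base axis. Payload 5.4 kg.
Tool frame: the origin (TCP) lies between the finger pads; the fingertips stand robot.tip_extent ahead of it and the grasp point (between the pads) lies 8 mm behind it (robot.tip_extent is the distance from the TCP to the fingertips, in m); z points along the fingers, y is the direction in which the jaws open and shut (so a half turn about z gives the same grasp; the last joint's range is limited). The gripper opens to 85 mm and grips with 20 to 120 N. Pads are 22 mm wide; open, the fingers measure 114 mm over their backs; the gripper's body (76 mm by 85 mm) begins 54 mm behind the grasp point. The pads swing forward as they close: fully open they stand 13 mm farther back than shut.
Start: joints at [1.082, 0.158, 1.597, -0, 1.386, -0.21], TCP at [0.158, 0.553, 0.242] pointing down, gripper open.
Joint ranges: [-2.91, 2.91], [-0.94, 2.29], [0.18, 2.7], [-1.29, 4.43], [0.17, 2.64], [-3, 3]. Speed limits (rad/s): [2.57, 2.57, 3.14, 3.14, 3.14, 3.14].

INTERFACE

Orientations are given as a 3x3 rotation matrix whose columns are the frame's x, y, z axes.
In Python, from rig import robot, read_camera gives the robot as it stands.
- The arm moves only by the tool jog_arm, never from a script. Its argument "moves" is a list of rows, each a list of 3 entries, a list of its own where there are three numbers: the turn, a rotation vector about the tool's x, y, z in rad, then the shift along the tool's x, y, z in cm, then the closure, from 0 (fully open) to 1 (shut). A call has 1 to 8 rows; each row is the pose to reach, as a shift and turn from the pose commanded when the call began, along the tool's axes at that moment; what a row does not reach only later rows make up. A row lasts 1/8 s, in which the tool goes at most 62.5 mm and 10.7 degrees, less where a joint would pass 70% of its speed; a pose out of reach is approached as far as the arm can. A call with a gripper value outside its range is refused whole. The fingers move at their own pace and stop on an object; the grip force is fixed at half the most. Time passes only in rows, so rows that repeat a pose let the fingers close. It gives the time, the measured TCP pose, the force and the opening at its end, in the units of the state.
- robot.sense(): the state, without advancing time (a new reading comes with each control period).
- read_camera(name): name is "side" or "top" or "wrist"; returns a dict with "pixels" (420x560x3 uint8, blue, green, red), "fx", "fy", "cx", "cy" (pixels), "R" (3x3) and "t" (3): a world point X has camera coordinates R X + t; the wrist camera has in their place "tool_from_camera" (4x4, takes a point from camera to tool coordinates, whose origin is the TCP and whose axes are the flange's). Camera axes: x right, y down, z forward; pixel columns grow to the right and rows downward; lengths in m; the calibration is good to about 2 mm. A picture is of the moment at which its call begins: read the wrist's pose just before it. There is no depth.
- robot.job_done(): hands the job in, once; it reports no verdict.
The state is a dict: "clock": time; "qpos": joint angles; "joint_velocities": joint speeds; "effort": joint torques, N m; "eef_pos": TCP position; "eef_rot": TCP orientation; "ft_force": force on the tool from outside, world axes, zero at the start; "ft_torque": the same for the moment, N m; "grip_width": opening from 0.0 (shut) to 1.0 (fully open).
Only numpy, scipy, OpenCV 4.12 (cv2) and the standard library are available. Lean on these libraries where they do the work, as an engineer would, in place of code of your own. Each camera call takes 0.05 s, during which the arm holds its last target. There are 200 camera calls.

## Working session

There is one attempt and no reset: what is moved stays moved. The work goes in short steps, Python scripts to look and compute and a tool call to move; the robot and the scene stay as the last step left them, time stands still between calls to the robot, and variables do not carry over. Pictures are saved under pics/ and viewed, about 8 in all and at most 12, crops included, and the job is handed in when it is done.

Besides the shell and the picture viewer there is one more tool, called after ">>>" as name(argument=value, ...), one argument or row to a line, values as JSON. jog_arm: Moves the arm, as the interface text tells. Its arguments: {"type":"object","properties":{"moves":{"type":"array","items":{"type":"array"}}},"required":["moves"]}

```bash
ls; mkdir -p pics
python3 - <<'E'
from rig import robot, read_camera
import cv2,numpy as np,pickle
print(robot.tip_extent, {k:np.round(v,3).tolist() for k,v in robot.sense().items()})
for n in ("top","side"):
    c=read_camera(n); cv2.imwrite(f"pics/{n}0.png",c["pixels"]); pickle.dump(c,open(f"{n}0.pkl","wb"))
    R,t=np.array(c["R"]),np.array(c["t"]); print(n,c["fx"],c["cx"],c["cy"],np.round(R,3).tolist(),(-R.T@t).round(3))
E
```

```text
pics
0.011 {'clock': 0.0, 'qpos': [1.082, 0.159, 1.598, -0.0, 1.386, -0.21], 'joint_velocities': [-0.0, 0.001, 0.001, -0.001, -0.002, 0.0], 'effort': [0.002, -39.598, -33.143, -0.0, 0.008, -0.0], 'eef_pos': [0.158, 0.552, 0.241], 'eef_rot': [[-0.961, 0.275, -0.001], [0.275, 0.961, -0.002], [0.0, -0.002, -1.0]], 'ft_force': [0.322, -0.246, -0.041], 'ft_torque': [-0.001, -0.002, 0.046], 'grip_width': 1.0}
top 529.8293105328954 278.7376469621788 216.18204460554782 [[-0.023, -1.0, 0.005], [-0.995, 0.022, -0.095], [0.094, -0.007, -0.996]] [0.381 0.054 1.583]
side 415.2323824919285 281.24511190899426 207.3104375459299 [[0.984, -0.178, 0.019], [-0.099, -0.629, -0.771], [0.149, 0.757, -0.636]] [ 0.36  -0.712  0.742]
```

View pics/top0.png

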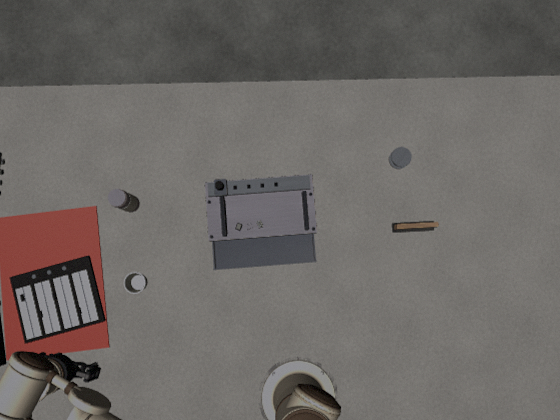

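View pics/side0.png

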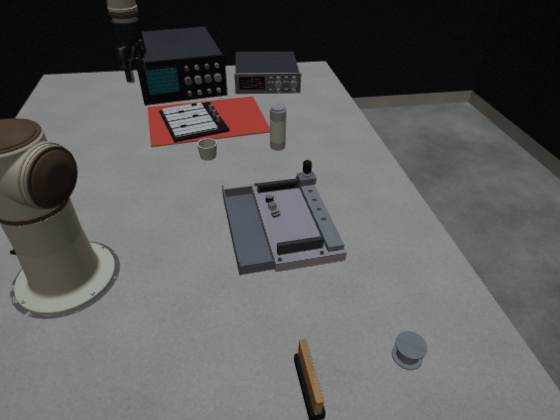

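The top view shows the cradle around (262,222) with the knob at (220,185). The parts are near (238–260,226), the sweeper at (415,226), the reel at (400,157), the can at (122,200) and the cup at (136,283). Next I'll measure from enlarged crops.

```bash
cat > h.py <<'E'
import numpy as np,cv2,pickle
from rig import robot,read_camera
def ray(c,u,v,z,R=None,o=None):
    if R is None:
        R=np.array(c["R"]).T; o=-R@np.array(c["t"])
    d=R@np.array([(u-c["cx"])/c["fx"],(v-c["cy"])/c["fy"],1.])
    return o+d*(z-o[2])/d[2]
def wrist():
    s=robot.sense(); c=read_camera("wrist"); T=np.array(c["tool_from_camera"])
    E=np.array(s["eef_rot"]); return c,E@T[:3,:3],np.array(s["eef_pos"])+E@T[:3,3]
E
python3 - <<'E'
from h import *
c=pickle.load(open("top0.pkl","rb"));im=c["pixels"]
a=cv2.resize(im[165:280,195:330],None,fx=5.9,fy=5.2,interpolation=cv2.INTER_CUBIC)
cv2.imwrite("pics/crop0.png",a)
hsv=cv2.cvtColor(im,cv2.COLOR_BGR2HSV)
m=((hsv[...,0]>5)&(hsv[...,0]<25)&(hsv[...,1]>90)&(hsv[...,2]>80)).astype(np.uint8); m[:, :380]=0;m[:, 460:]=0
p=np.argwhere(m)[:,::-1].astype(np.float32); r=cv2.minAreaRect(p); print(len(p),r)
for q in cv2.boxPoints(r): print(ray(c,*q,0.07).round(3))
E
```

```text
151 ((416.0692443847656, 225.24615478515625), (4.493071556091309, 42.04627227783203), 86.8201675415039)
[ 0.495 -0.289  0.07 ]
[ 0.498 -0.41   0.07 ]
[ 0.486 -0.41   0.07 ]
[ 0.482 -0.289  0.07 ]
```

View pics/crop0.png

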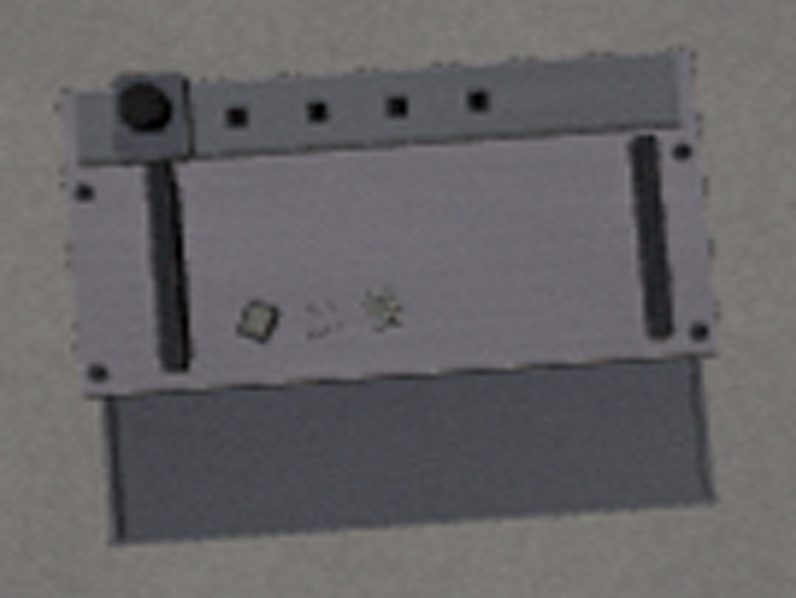

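Run:
```python
from h import *
c=pickle.load(open("top0.pkl","rb"))
f=lambda u,v,z: ray(c,195+(u+.5)/5.9-.5,165+(v+.5)/5.2-.5,z)
H=[f(*p,.046) for p in [(237,117),(317,112),(397,106),(478,101)]]
for p in H: print("hole",p.round(4))
d=H[0]-H[3]; print(np.linalg.norm(d), "yaw",np.degrees(np.arctan2(-d[0],d[1])))
y=np.arctan2(-d[0],d[1]); C=np.cos(y);S=np.sin(y);R=np.array([[C,-S],[S,C]])
o=np.mean(H,0)[:2]-R@[.07,.01]; print("origin",o,"yaw",y)
for n,u,v,z in [("knob",145,107,.116),("partA",260,321,.045),("partB",322,320,.045),("partC",383,310,.045),("jawtip",175,371,.062),("bedFL",85,396,.03),("bedFR",717,355,.03),("trough front L",110,545,.045)]:
    p=f(u,v,z); print(n,p.round(3),"cradle",(R.T@(p[:2]-o)*1000).round(1))
for n,u,v,z in [("can",119,197,.15),("reel",400,157,.04),("cup",136,282,.05)]:
    p=ray(c,u,v,z);print(n,p.round(3),(R.T@(p[:2]-o)*1000).round(1))
print("swp", (R.T@(np.array([.490,-.3495])-o)*1000).round(1))
np.save("cr.npy",[*o,y])
```

```text
hole [0.6158 0.1702 0.046 ]
hole [0.6177 0.1305 0.046 ]
hole [0.6203 0.0907 0.046 ]
hole [0.6222 0.0504 0.046 ]
0.11997560450106354 yaw 3.0758335289245213
origin [0.5496217  0.09668938] yaw 0.05368342232296914
knob [0.611 0.208 0.116] cradle [ 67.8 108.2]
partA [0.5   0.161 0.045] cradle [-45.7  66.5]
partB [0.5   0.13  0.045] cradle [-47.5  36. ]
partC [0.505 0.1   0.045] cradle [-44.2   5.6]
jawtip [0.472 0.201 0.062] cradle [-71.6 108.6]
bedFL [0.461 0.249 0.03 ] cradle [-80.2 157.1]
bedFR [ 0.477 -0.065  0.03 ] cradle [ -81.1 -157.9]
trough front L [0.377 0.236 0.045] cradle [-164.5  148.4]
can [0.58  0.478 0.15 ] [ 50.5 378.9]
reel [ 0.696 -0.32   0.04 ] [ 123.6 -423.6]
cup [0.347 0.457 0.05 ] [-183.5  370.9]
swp [ -83.5 -442.3]
```

```bash
cat >> h.py <<'E'
from scipy.spatial.transform import Rotation as Ro
CR=np.load("cr.npy"); CY=CR[2]
def c2w(x,y,z):  # cradle mm -> world m
    C,S=np.cos(CY),np.sin(CY); return np.array([CR[0]+(C*x-S*y)/1e3,CR[1]+(S*x+C*y)/1e3,z/1e3])
def w2c(p):
    C,S=np.cos(CY),np.sin(CY); d=np.array(p[:2])-CR[:2]; return np.array([C*d[0]+S*d[1],-S*d[0]+C*d[1]])*1e3
def goal(p,yaw,base=None):  # tool y axis at world yaw, z down
    s=robot.sense(); E=np.array(s["eef_rot"]); e=np.array(s["eef_pos"]) 
    y=np.array([np.cos(yaw),np.sin(yaw),0]); z=np.array([0,0,-1.]); G=np.c_[np.cross(y,z),y,z]
    print("turn",Ro.from_matrix(E.T@G).as_rotvec().round(3),"shift cm",(E.T@(np.array(p)-e)*100).round(2))
def st():
    s=robot.sense(); print("t",round(s["clock"],2),"tcp",np.round(s["eef_pos"],4),"cr",w2c(s["eef_pos"]).round(1),"F",np.round(s["ft_force"],1),"w",round(float(s["grip_width"]),3),"yaw y",round(float(np.arctan2(s["eef_rot"][1][1],s["eef_rot"][0][1])),3),"q",np.round(s["qpos"],2))
E
python3 -c "
from h import *
goal([.43,.12,.26],np.radians(40)); goal([.49,-.35,.24],np.radians(1.6))"
```

```text
turn [-0.002  0.     0.594] shift cm [-38.05 -34.08  -1.82]
turn [-2.000e-03  1.000e-03  1.264e+00] shift cm [-56.75 -77.61   0.25]
```

>>> jog_arm(
  moves=[
    [[0, 0, 0.6], [-38, -34, -1.8], 0],
    [[0, 0, 0.6], [-38, -34, -1.8], 0],
    [[0, 0, 0.6], [-38, -34, -1.8], 0],
    [[0, 0, 0.6], [-38, -34, -1.8], 0],
    [[0, 0, 0.6], [-38, -34, -1.8], 0],
    [[0, 0, 0.6], [-38, -34, -1.8], 0],
    [[0, 0, 0.6], [-38, -34, -1.8], 0],
    [[0, 0, 0.6], [-38, -34, -1.8], 0],
  ],
)

```text
clock: 1.1
eef_pos: [0.4251, 0.1281, 0.2598]
eef_rot: [[-0.638, 0.77, 0.0], [0.77, 0.638, 0.0], [0.0, 0.0, -1.0]]
ft_force: [0.2, 0.8, -0.6]
grip_width: 1.001
```

```bash
python3 -c "
from h import *
st();goal([.49,-.35,.22],np.radians(1.6))"
```

```text
t 1.1 tcp [0.4251 0.1281 0.2598] cr [-122.7   38. ] F [ 0.2  0.8 -0.6] w 1.001 yaw y 0.692 q [ 0.02 -0.21  1.92  0.    1.43 -0.67]
turn [ 0.    -0.     0.664] shift cm [-40.96 -25.5    3.97]
```

>>> jog_arm(
  moves=[
    [[0, 0, 0.664], [-41, -25, 4], 0],
    [[0, 0, 0.664], [-41, -25, 4], 0],
    [[0, 0, 0.664], [-41, -25, 4], 0],
    [[0, 0, 0.664], [-41, -25, 4], 0],
    [[0, 0, 0.664], [-41, -25, 4], 0],
    [[0, 0, 0.664], [-41, -25, 4], 0],
    [[0, 0, 0.664], [-41, -25, 4], 0],
    [[0, 0, 0.664], [-41, -25, 4], 0],
  ],
)

```text
clock: 2.1
eef_pos: [0.4932, -0.3477, 0.2189]
eef_rot: [[-0.026, 1.0, -0.001], [1.0, 0.026, 0.001], [0.001, -0.001, -1.0]]
ft_force: [0.1, 0.9, 0.8]
grip_width: 1.002
```

>>> jog_arm(
  moves=[
    [[0, 0, 0], [0, 0, 0], 0],
    [[0, 0, 0], [0, 0, 0], 0],
  ],
)

```text
clock: 2.35
eef_pos: [0.4935, -0.3445, 0.2194]
eef_rot: [[-0.028, 1.0, -0.001], [1.0, 0.028, 0.001], [0.001, -0.001, -1.0]]
ft_force: [-0.7, 0.1, 1.1]
grip_width: 1.002
```

Run:
```python
from h import *
st(); c,R,o=wrist(); im=c["pixels"]; cv2.imwrite("pics/w1.png",im)
hsv=cv2.cvtColor(im,cv2.COLOR_BGR2HSV)
m=((hsv[...,0]>5)&(hsv[...,0]<25)&(hsv[...,1]>90)&(hsv[...,2]>80)).astype(np.uint8)
n,l,s_,_=cv2.connectedComponentsWithStats(m); k=1+np.argmax(s_[1:,4]); print(s_[k])
r=cv2.minAreaRect(np.argwhere(l==k)[:,::-1].astype(np.float32)); print(r)
for q in cv2.boxPoints(r): print(ray(c,*q,.07,R,o).round(4))
goal([.49,-.35,.12],np.radians(1.6))
```

```text
t 2.35 tcp [ 0.4935 -0.3445  0.2194] cr [ -79.8 -437.5] F [-0.7  0.1  1.1] w 1.002 yaw y 0.028 q [-0.81  0.24  1.54  0.    1.36 -0.84]
[ 269  137   16  124 1687]
((276.7916259765625, 198.4959259033203), (123.14089965820312, 14.09586238861084), 89.20427703857422)
[ 0.4805 -0.2949  0.07  ]
[ 0.4926 -0.2944  0.07  ]
[ 0.4977 -0.4121  0.07  ]
[ 0.484  -0.4127  0.07  ]
turn [-0.    -0.001  0.001] shift cm [-0.59 -0.38  9.97]
```

View pics/w1.png

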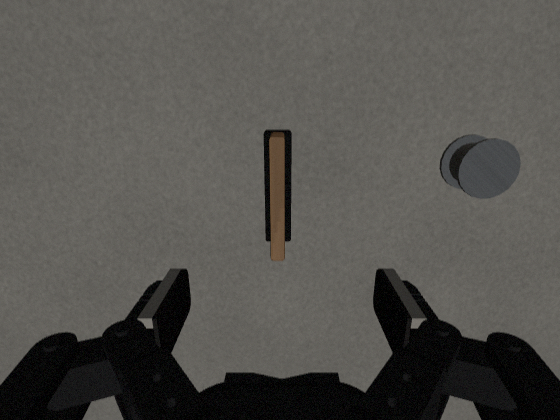

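The wrist view shows the sweeper upright at (277,195), centred between the fingers and 5 mm off in x and y. The reel is at (485,165), well clear. I'll go down and grip.

>>> jog_arm(
  moves=[
    [[0, 0, 0], [-0.55, -0.45, 6], 0],
    [[0, 0, 0], [-0.55, -0.45, 12], 0],
    [[0, 0, 0], [-0.55, -0.45, 15], 0],
    [[0, 0, 0], [-0.55, -0.45, 17.2], 0],
    [[0, 0, 0], [-0.55, -0.45, 17.2], 0],
    [[0, 0, 0], [-0.55, -0.45, 17.2], 0.6],
    [[0, 0, 0], [-0.55, -0.45, 17.2], 1],
    [[0, 0, 0], [-0.55, -0.45, 17.2], 1],
  ],
)

```text
clock: 3.4
eef_pos: [0.4899, -0.3513, 0.049]
eef_rot: [[-0.028, 1.0, 0.001], [1.0, 0.028, -0.001], [-0.001, 0.001, -1.0]]
ft_force: [-0.5, -0.5, -0.1]
grip_width: 0.375
```

>>> jog_arm(
  moves=[
    [[0, 0, 0], [0, 0, 0], 1],
    [[0, 0, 0], [0, 0, 0], 1],
    [[0, 0, 0], [0, 0, 0], 1],
    [[0, 0, 0], [0, 0, 0], 1],
  ],
)

```text
clock: 3.9
eef_pos: [0.4896, -0.3513, 0.0486]
eef_rot: [[-0.028, 1.0, 0.001], [1.0, 0.028, -0.001], [-0.001, 0.0, -1.0]]
ft_force: [-1.2, 0.7, 4.5]
grip_width: 0.15
```

>>> jog_arm(
  moves=[
    [[0, 0, 0], [0, 0, -5], 1],
    [[0, 0, 0], [0, 0, -10], 1],
    [[0, 0, 0], [0, 0, -13], 1],
    [[0, 0, 0], [0, 0, -13], 1],
  ],
)

```text
clock: 4.4
eef_pos: [0.4904, -0.3519, 0.18]
eef_rot: [[-0.028, 1.0, 0.003], [1.0, 0.028, -0.003], [-0.004, 0.003, -1.0]]
ft_force: [-0.0, -0.2, -2.1]
grip_width: 0.154
```

```bash
python3 -c "
from h import *
st();goal(c2w(14,32,150),CY); goal(c2w(14,32,80),CY);goal(c2w(-95,32,80),CY)"
```

```text
t 4.4 tcp [ 0.4904 -0.3519  0.18  ] cr [ -83.2 -444.8] F [-0.  -0.2 -2.1] w 0.154 yaw y 0.028 q [-0.82  0.28  1.58  0.    1.28 -0.85]
turn [ 0.003  0.004 -0.026] shift cm [47.92  8.48  2.86]
turn [ 0.003  0.004 -0.026] shift cm [47.95  8.46  9.86]
turn [ 0.003  0.004 -0.026] shift cm [47.67 -2.44  9.82]
```

>>> jog_arm(
  moves=[
    [[0, 0, -0.026], [48, 8.5, 1.5], 1],
    [[0, 0, -0.026], [48, 8.5, 1.5], 1],
    [[0, 0, -0.026], [48, 8.5, 1.5], 1],
    [[0, 0, -0.026], [48, 8.5, 1.5], 1],
    [[0, 0, -0.026], [48, 8.5, 1.5], 1],
    [[0, 0, -0.026], [48, 8.5, 1.5], 1],
    [[0, 0, -0.026], [48, 8.5, 1.5], 1],
    [[0, 0, -0.026], [48, 8.5, 1.5], 1],
  ],
)

```text
clock: 5.4
eef_pos: [0.559, 0.1338, 0.1596]
eef_rot: [[-0.055, 0.998, -0.005], [0.998, 0.055, 0.0], [0.0, -0.005, -1.0]]
ft_force: [0.2, -0.6, -2.2]
grip_width: 0.156
```

>>> jog_arm(
  moves=[
    [[0, 0, 0], [0, 0, 0], 1],
    [[0, 0, 0], [0, 0, 0], 1],
    [[0, 0, 0], [0, 0, 0], 1],
  ],
)

```text
clock: 5.78
eef_pos: [0.5604, 0.13, 0.1619]
eef_rot: [[-0.052, 0.999, -0.002], [0.999, 0.052, -0.0], [-0.0, -0.002, -1.0]]
ft_force: [0.3, 0.2, -1.8]
grip_width: 0.153
```

```bash
python3 -c "
from h import *
st();goal(c2w(14,32,80),CY)
c,R,o=wrist(); cv2.imwrite('pics/w2.png',c['pixels'])
for n,p in dict(relay=(-46,66,46),B=(-47,36,46),C=(-44,6,46),edge=(-80,32,30),jawtip=(-71,110,62)).items():
  q=R.T@(c2w(*p)-o); print(n,(c['fx']*q[:2]/q[2]+[c['cx'],c['cy']]).round())"
```

```text
t 5.78 tcp [0.5604 0.13   0.1619] cr [12.5 32.7] F [ 0.3  0.2 -1.8] w 0.153 yaw y 0.052 q [ 0.02  0.23  1.68 -0.    1.23 -0.03]
turn [-0.002  0.    -0.001] shift cm [-0.07  0.16  8.19]
relay [207. 164.]
B [209. 200.]
C [215. 235.]
edge [175. 199.]
jawtip [161. 104.]
```

View pics/w2.png

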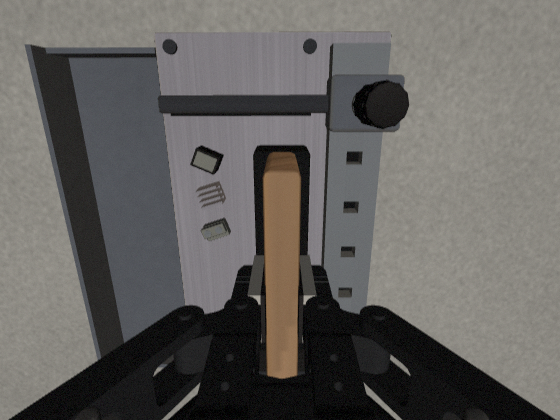

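The wrist view shows the relay (207,158), heatsink (211,195) and terminal (215,230) all in front of the sweeper's span, matching the predicted positions. The moving jaw, at row 104, is beyond it. I'll go down to just above the bed.

>>> jog_arm(
  moves=[
    [[0, 0, 0], [-0.1, 0.15, 4], 1],
    [[0, 0, 0], [-0.1, 0.15, 6], 1],
    [[0, 0, 0], [-0.1, 0.15, 7.5], 1],
    [[0, 0, 0], [-0.1, 0.15, 8], 1],
    [[0, 0, 0], [-0.1, 0.15, 8.1], 1],
    [[0, 0, 0], [-0.1, 0.15, 8.1], 1],
  ],
)

```text
clock: 6.58
eef_pos: [0.5632, 0.1304, 0.0829]
eef_rot: [[-0.054, 0.999, 0.002], [0.999, 0.054, 0.0], [-0.0, 0.002, -1.0]]
ft_force: [0.3, 0.4, -1.4]
grip_width: 0.15
```

```bash
python3 -c "
from h import *
st();goal(c2w(-95,32,80),CY)"
```

```text
t 6.58 tcp [0.5632 0.1304 0.0829] cr [15.3 32.9] F [ 0.3  0.4 -1.4] w 0.15 yaw y 0.054 q [ 0.02  0.34  1.72 -0.    1.08 -0.04]
turn [0.002 0.    0.   ] shift cm [ -0.09 -11.03   0.27]
```

>>> jog_arm(
  moves=[
    [[0, 0, 0], [-0.1, -1.3, 0.2], 1],
    [[0, 0, 0], [-0.1, -2.6, 0.2], 1],
    [[0, 0, 0], [-0.1, -3.7, 0.2], 1],
    [[0, 0, 0], [-0.1, -4.7, 0.2], 1],
    [[0, 0, 0], [-0.1, -5.7, 0.2], 1],
    [[0, 0, 0], [-0.1, -6.7, 0.2], 1],
    [[0, 0, 0], [-0.1, -7.7, 0.2], 1],
    [[0, 0, 0], [-0.1, -8.4, 0.2], 1],
  ],
)

```text
clock: 7.58
eef_pos: [0.4777, 0.1249, 0.0798]
eef_rot: [[-0.054, 0.999, -0.001], [0.999, 0.054, 0.0], [0.0, -0.001, -1.0]]
ft_force: [-0.0, 0.2, -2.0]
grip_width: 0.154
```

>>> jog_arm(
  moves=[
    [[0, 0, 0], [0, -0.7, 0], 1],
    [[0, 0, 0], [0, -1.4, 0], 1],
    [[0, 0, 0], [0, -2.1, 0], 1],
    [[0, 0, 0], [0, -2.8, 0], 1],
    [[0, 0, 0], [0, -2.8, 0], 1],
    [[0, 0, 0], [0, -2.8, 0], 1],
  ],
)

```text
clock: 8.32
eef_pos: [0.4509, 0.1234, 0.0801]
eef_rot: [[-0.054, 0.999, 0.001], [0.999, 0.054, 0.0], [-0.0, 0.001, -1.0]]
ft_force: [0.6, 0.5, -1.2]
grip_width: 0.152
```

```bash
python3 -c "
from h import *
st(); c=read_camera('side'); im=c['pixels'][160:290,200:360]; cv2.imwrite('pics/s1.png',cv2.resize(im,None,fx=4.5,fy=4.5,interpolation=2))"
```

```text
t 8.32 tcp [0.4509 0.1234 0.0801] cr [-97.1  31.9] F [ 0.6  0.5 -1.2] w 0.152 yaw y 0.054 q [ 0.01  0.08  2.03  0.    1.03 -0.05]
```

View pics/s1.png

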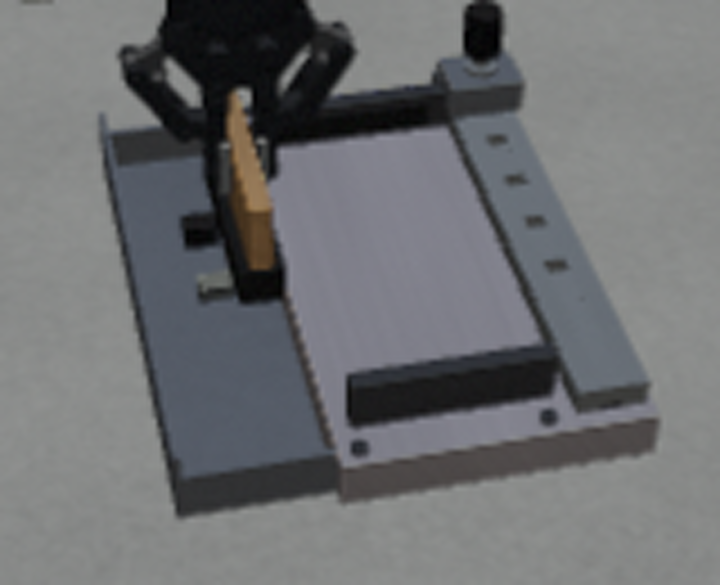

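The side view shows the bed empty, with two parts in the trough at about (198,230) and (215,287). The third is hidden by the sweeper. I'll lift and check.

>>> jog_arm(
  moves=[
    [[0, 0, 0], [0, 0, -3], 1],
    [[0, 0, 0], [0, 0, -6], 1],
    [[0, 0, 0], [0, 0, -9], 1],
    [[0, 0, 0], [-6, 0, -9], 1],
    [[0, 0, 0], [-12, 0, -9], 1],
    [[0, 0, 0], [-18, 0, -9], 1],
    [[0, 0, 0], [-24, 0, -9], 1],
    [[0, 0, 0], [-29, 0, -9], 1],
  ],
)

```text
clock: 9.38
eef_pos: [0.4664, -0.1687, 0.1702]
eef_rot: [[-0.053, 0.999, 0.001], [0.999, 0.053, -0.001], [-0.001, 0.001, -1.0]]
ft_force: [0.9, 0.3, -0.9]
grip_width: 0.157
```

>>> jog_arm(
  moves=[
    [[0, 0, 0], [0, 0, 0], 1],
    [[0, 0, 0], [0, 0, 0], 1],
    [[0, 0, 0], [0, 0, 0], 1],
  ],
)

```text
clock: 9.75
eef_pos: [0.4662, -0.1649, 0.1697]
eef_rot: [[-0.056, 0.998, -0.0], [0.998, 0.056, 0.001], [0.001, -0.0, -1.0]]
ft_force: [-0.5, 0.3, -1.9]
grip_width: 0.151
```

```bash
python3 -c "
from h import *
st(); goal(c2w(-75,-270,49),CY); c=read_camera('top'); pickle.dump(c,open('top1.pkl','wb')); im=c['pixels'][165:280,195:330]; cv2.imwrite('pics/t1.png',cv2.resize(im,None,fx=5.9,fy=5.2,interpolation=2))"
```

```text
t 9.75 tcp [ 0.4662 -0.1649  0.1697] cr [ -97.3 -256.8] F [-0.5  0.3 -1.9] w 0.151 yaw y 0.056 q [-0.59  0.02  1.9   0.    1.23 -0.64]
turn [-0.    -0.001  0.002] shift cm [-1.33  2.23 12.07]
```

View pics/t1.png

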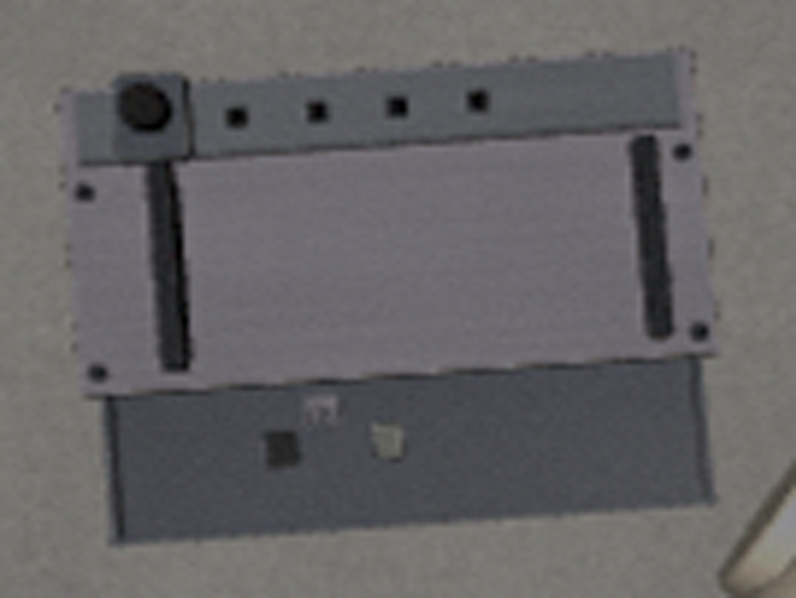

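```bash
python3 -c "
from h import *
c=pickle.load(open('top1.pkl','rb'))
for n,u,v in [('relay',283,449),('heatsink',322,409),('hs top',322,397),('hs bot',322,423),('term',388,442)]:
  print(n,w2c(ray(c,195+(u+.5)/5.9-.5,165+(v+.5)/5.2-.5,.02)).round(1))"
```

```text
relay [-117.1   61.8]
heatsink [-96.   40.8]
hs top [-89.2  40.3]
hs bot [-103.9   41.3]
term [-117.1    9.2]
```

>>> jog_arm(
  moves=[
    [[0, 0, 0], [-1.5, 1, 4], 1],
    [[0, 0, 0], [-1.5, 1, 8], 1],
    [[0, 0, 0], [-1.5, 1, 10.5], 1],
    [[0, 0, 0], [-1.5, 1, 11.5], 1],
    [[0, 0, 0], [-1.5, 1, 11.9], 1],
    [[0, 0, 0], [-1.5, 1, 12], 1],
    [[0, 0, 0], [-1.5, 1, 12], 1],
  ],
)

```text
clock: 10.68
eef_pos: [0.4778, -0.181, 0.051]
eef_rot: [[-0.054, 0.999, 0.002], [0.999, 0.054, -0.001], [-0.001, 0.002, -1.0]]
ft_force: [-0.2, 1.0, -2.0]
grip_width: 0.155
```

All three parts are inside the trough: x is −117, −96 and −117. I'll settle the last 2 mm and release.

>>> jog_arm(
  moves=[
    [[0, 0, 0], [0, 0, 0.2], 1],
    [[0, 0, 0], [0, 0, 0.25], 1],
    [[0, 0, 0], [0, 0, 0.25], 0.7],
    [[0, 0, 0], [0, 0, 0.25], 0.5],
    [[0, 0, 0], [0, 0, 0.25], 0.2],
    [[0, 0, 0], [0, 0, 0.25], 0],
    [[0, 0, 0], [0, 0, 0.25], 0],
    [[0, 0, 0], [0, 0, 0.25], 0],
  ],
)

```text
clock: 11.68
eef_pos: [0.4771, -0.1806, 0.0474]
eef_rot: [[-0.054, 0.999, -0.0], [0.999, 0.054, 0.0], [0.0, -0.0, -1.0]]
ft_force: [-0.0, 0.0, 0.6]
grip_width: 1.001
```

>>> jog_arm(
  moves=[
    [[0, 0, 0], [0, 0, 0], 0],
    [[0, 0, 0], [0, 0, -3], 0],
    [[0, 0, 0], [0, 0, -8], 0],
    [[0, 0, 0], [0, 0, -14], 0],
    [[0, 0, 0], [0, 0, -17], 0],
    [[0, 0, 0], [0, 0, -17], 0],
  ],
)

```text
clock: 12.42
eef_pos: [0.4787, -0.1817, 0.2207]
eef_rot: [[-0.054, 0.999, 0.005], [0.999, 0.054, -0.004], [-0.004, 0.005, -1.0]]
ft_force: [0.5, -0.4, 0.5]
grip_width: 0.999
```

```bash
python3 -c "
from h import *
st(); goal(c2w(40,110,220),CY)"
```

```text
t 12.43 tcp [ 0.4787 -0.1817  0.2207] cr [ -85.8 -274.2] F [ 0.5 -0.4  0.5] w 0.999 yaw y 0.054 q [-0.6   0.01  1.8  -0.    1.33 -0.65]
turn [0.005 0.004 0.   ] shift cm [ 3.841e+01  1.259e+01 -2.000e-02]
```

>>> jog_arm(
  moves=[
    [[0, 0, 0], [38.5, 15.5, 0], 0],
    [[0, 0, 0], [38.5, 15.5, 0], 0],
    [[0, 0, 0], [38.5, 15.5, 0], 0],
    [[0, 0, 0], [38.5, 15.5, 0], 0],
    [[0, 0, 0], [38.5, 15.5, 0], 0],
    [[0, 0, 0], [38.5, 15.5, 0], 0],
    [[0, 0, 0], [38.5, 15.5, 0], 0],
    [[0, 0, 0], [38.5, 15.5, 0], 0],
  ],
)

```text
clock: 13.42
eef_pos: [0.6102, 0.2146, 0.2148]
eef_rot: [[-0.058, 0.998, -0.003], [0.998, 0.058, -0.0], [-0.0, -0.003, -1.0]]
ft_force: [-0.6, -0.7, -0.1]
grip_width: 1.001
```

>>> jog_arm(
  moves=[
    [[0, 0, 0], [0, 0, 0], 0],
    [[0, 0, 0], [0, 0, 0], 0],
    [[0, 0, 0], [0, 0, 0], 0],
  ],
)

```text
clock: 13.8
eef_pos: [0.6111, 0.211, 0.2175]
eef_rot: [[-0.052, 0.999, -0.0], [0.999, 0.052, -0.0], [-0.0, -0.0, -1.0]]
ft_force: [-0.2, -0.0, 0.3]
grip_width: 1.001
```

Run:
```python
from h import *
st(); c,R,o=wrist(); im=c["pixels"]; cv2.imwrite("pics/w3.png",im)
p=c2w(70,110,116);q=R.T@(p-o); pr=c["fx"]*q[:2]/q[2]+[c["cx"],c["cy"]]; print("pred knob top",pr.round())
goal(c2w(70,110,94),CY)
```

```text
t 13.8 tcp [0.6111 0.211  0.2175] cr [ 67.5 110.9] F [-0.2 -0.   0.3] w 1.001 yaw y 0.052 q [ 0.15  0.36  1.41 -0.    1.38  0.09]
pred knob top [286. 211.]
turn [ 0.     0.    -0.001] shift cm [-0.11  0.25 12.36]
```

View pics/w3.png

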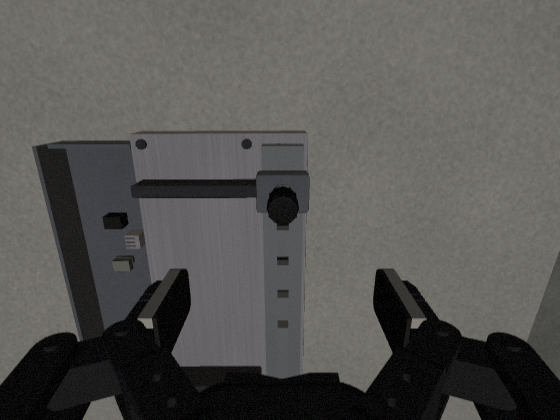

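The wrist view shows the knob's top at about (283,209), roughly 2.5 mm left of the prediction. That puts cradle x at about 67.8, directly under the TCP, and it agrees with the top camera. All three parts are in the trough around (115–135,220–265). I'll go straight down and grip.

>>> jog_arm(
  moves=[
    [[0, 0, 0], [-0.1, 0.02, 4], 0],
    [[0, 0, 0], [-0.1, 0.02, 8], 0],
    [[0, 0, 0], [-0.1, 0.02, 11], 0],
    [[0, 0, 0], [-0.1, 0.02, 12.3], 0],
    [[0, 0, 0], [-0.1, 0.02, 12.3], 0],
    [[0, 0, 0], [-0.1, 0.02, 12.3], 0.4],
    [[0, 0, 0], [-0.1, 0.02, 12.3], 0.6],
    [[0, 0, 0], [-0.1, 0.02, 12.3], 0.7],
  ],
)

```text
clock: 14.85
eef_pos: [0.6119, 0.2113, 0.0954]
eef_rot: [[-0.054, 0.999, 0.002], [0.999, 0.054, 0.0], [0.0, 0.002, -1.0]]
ft_force: [-0.1, 0.2, -0.3]
grip_width: 0.378
```

>>> jog_arm(
  moves=[
    [[0, 0, 0], [0, 0, 0], 0.8],
    [[0, 0, 0], [0, 0, 0], 1],
    [[0, 0, 0], [0, 0, 0], 1],
    [[0, 0, 0], [0, 0, 0], 1],
  ],
)

```text
clock: 15.35
eef_pos: [0.6118, 0.2113, 0.0953]
eef_rot: [[-0.054, 0.999, 0.001], [0.999, 0.054, 0.0], [0.0, 0.001, -1.0]]
ft_force: [-1.0, 0.2, 5.7]
grip_width: 0.263
```

```bash
python3 -c "
from h import *
st()"
```

```text
t 15.35 tcp [0.6118 0.2113 0.0953] cr [ 68.2 111.1] F [-1.   0.2  5.7] w 0.263 yaw y 0.054 q [ 0.15  0.48  1.5  -0.    1.16  0.09]
```

Gripped. The opening is about 22 mm and Fx only −1 N, so it is centred. I'll pull up 14 mm.

>>> jog_arm(
  moves=[
    [[0, 0, 0], [0, 0, -0.5], 1],
    [[0, 0, 0], [0, 0, -1], 1],
    [[0, 0, 0], [0, 0, -1.4], 1],
    [[0, 0, 0], [0, 0, -1.4], 1],
    [[0, 0, 0], [0, 0, -1.4], 1],
    [[0, 0, 0], [0, 0, -1.4], 1],
  ],
)

```text
clock: 16.1
eef_pos: [0.6114, 0.2112, 0.1073]
eef_rot: [[-0.054, 0.999, 0.0], [0.999, 0.054, 0.0], [0.0, 0.0, -1.0]]
ft_force: [5.3, 1.2, -8.2]
grip_width: 0.263
```

```bash
python3 -c "
from h import *
st()"
```

```text
t 16.1 tcp [0.6114 0.2112 0.1073] cr [ 67.9 111. ] F [ 5.3  1.2 -8.2] w 0.263 yaw y 0.054 q [0.15 0.47 1.49 0.   1.18 0.09]
```

The lift is 12.0 mm and the 8.2 N matches the spring there (8 N). Now I'll slide 40 mm towards cradle −y (tool −x).

>>> jog_arm(
  moves=[
    [[0, 0, 0], [-0.8, 0, 0], 1],
    [[0, 0, 0], [-1.6, 0, 0], 1],
    [[0, 0, 0], [-2.4, 0, 0], 1],
    [[0, 0, 0], [-3.2, 0, 0], 1],
    [[0, 0, 0], [-3.8, 0, 0], 1],
    [[0, 0, 0], [-4, 0, 0], 1],
    [[0, 0, 0], [-4, 0, 0], 1],
    [[0, 0, 0], [-4, 0, 0], 1],
  ],
)

```text
clock: 17.1
eef_pos: [0.6137, 0.171, 0.1074]
eef_rot: [[-0.054, 0.999, 0.0], [0.999, 0.054, -0.0], [-0.0, 0.0, -1.0]]
ft_force: [6.1, -0.2, -7.8]
grip_width: 0.267
```

```bash
python3 -c "
from h import *
st()
c=read_camera('top'); im=c['pixels'][165:280,195:330]; cv2.imwrite('pics/t2.png',cv2.resize(im,None,fx=5.9,fy=5.2,interpolation=2))"
```

```text
t 17.1 tcp [0.6137 0.171  0.1074] cr [67.9 70.8] F [ 6.1 -0.2 -7.8] w 0.267 yaw y 0.054 q [ 0.08  0.44  1.52 -0.    1.17  0.03]
```

>>> jog_arm(
  moves=[
    [[0, 0, 0], [0, 0, 0.3], 1],
    [[0, 0, 0], [0, 0, 0.6], 1],
    [[0, 0, 0], [0, 0, 0.9], 1],
    [[0, 0, 0], [0, 0, 1.2], 1],
    [[0, 0, 0], [0, 0, 1.35], 1],
    [[0, 0, 0], [0, 0, 1.35], 1],
    [[0, 0, 0], [0, 0, 1.35], 1],
  ],
)

```text
clock: 18.02
eef_pos: [0.6137, 0.171, 0.0953]
eef_rot: [[-0.054, 0.999, 0.001], [0.999, 0.054, -0.0], [-0.0, 0.001, -1.0]]
ft_force: [2.5, -1.4, -1.3]
grip_width: 0.264
```

```bash
python3 -c "
from h import *
st()"
```

```text
t 18.02 tcp [0.6137 0.171  0.0953] cr [68.  70.8] F [ 2.5 -1.4 -1.3] w 0.264 yaw y 0.054 q [ 0.08  0.46  1.53 -0.    1.15  0.03]
```

>>> jog_arm(
  moves=[
    [[0, 0, 0], [0, 0, 0.1], 1],
    [[0, 0, 0], [0, 0, 0.15], 1],
    [[0, 0, 0], [0, 0, 0.15], 1],
    [[0, 0, 0], [0, 0, 0.15], 1],
  ],
)

```text
clock: 18.52
eef_pos: [0.6139, 0.1713, 0.0953]
eef_rot: [[-0.054, 0.999, 0.001], [0.999, 0.054, -0.0], [-0.0, 0.001, -1.0]]
ft_force: [-0.6, -1.3, 7.1]
grip_width: 0.259
```

Run:
```python
from h import *
st()
c=read_camera('top'); im=c['pixels'][165:290,195:365]; cv2.imwrite('pics/t3.png',cv2.resize(im,None,fx=4.7,fy=4.7,interpolation=2))
```

```text
t 18.52 tcp [0.6139 0.1713 0.0953] cr [68.2 71. ] F [-0.6 -1.3  7.1] w 0.259 yaw y 0.054 q [ 0.08  0.46  1.53 -0.    1.15  0.03]
```

View pics/t3.png

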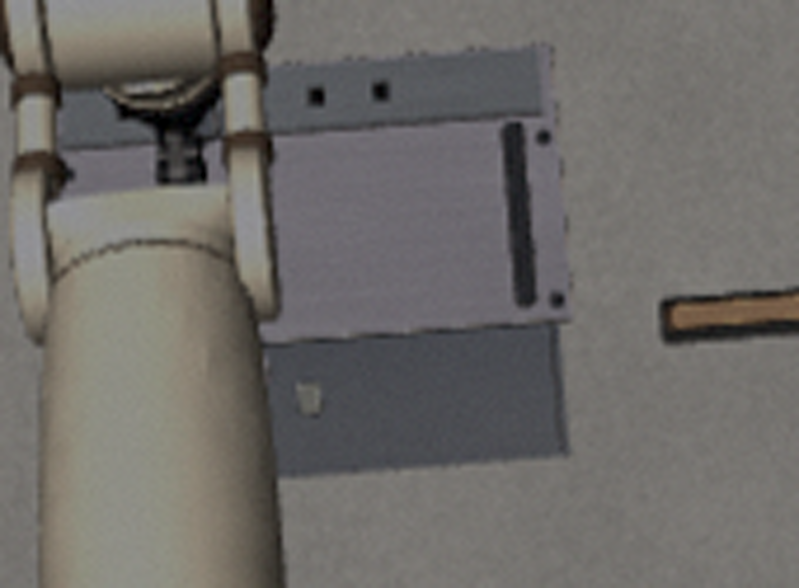

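The top view shows the sweeper standing on the bench clear of the cradle and the terminal in the trough; the arm hides the rest. The tool meets a hard stop at the original home height (z 0.0953), 40 mm along, so the pin is home. Handing in.

```bash
python3 -c "
from h import *
print(robot.job_done()); st()"
```

```text
the job is handed in; nothing more can be done
None
the job is handed in; nothing more can be done
```

I finished the job and handed it in at about 18.6 s; no verdict is reported.

- **Parts:** I swept all three into the trough with the sweeper. An overhead picture before I moved on put them at cradle x of about −117 (relay), −96 (heatsink) and −117 mm (terminal). A later wrist picture still showed all three there.
- **Sweeper:** I set it down upright on the bench at about cradle y −274 mm, clear of the cradle, and released it. The final overhead picture shows it standing there.
- **Plunger:** I pulled the knob up 12.0 mm at the first hole. The 8.2 N pull agrees with the spring, which should give about 8 N at that lift.
- **Carriage and pin:** I slid the carriage 40.2 mm and lowered the pin. The tool came back to its original height (z 0.0953 m), and pressing further raised the force to +7 N without movement, so the pin is fully home.
- **Grip:** The gripper was still closed on the knob at hand-in.

The pin fit and the carriage position rest on tool position and force, because the arm hid the carriage in the last picture. It also hid the relay and heatsink there; only the terminal was visible. None of the checks failed or disagreed.

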